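Zero the disc gauge and hold its jaw open at the set mark

ROBOT

A 6-joint arm with a two-finger parallel gripper is mounted at the origin on a cart in front of the work surface, level with it; the furniture and walls round the work are solid. World frame = base frame: x ahead of the robot, y to its left, z up, the work surface at z = 0. Lengths are in m, angles in rad, forces in N, time in s.
With the tool pointing down it reaches from about 0.4 to 0.825 m from the base axis. Payload 7 kg.
Tool frame: the origin (TCP) lies at the very end of the fingers, on their centre line; the grasp point (between the pads) lies 19 mm behind it; x points along the fingers, y is the direction in which the jaws open and shut, and the axes are right-handed (so a half turn about x gives the same grasp; the last joint's range is limited). The gripper opens to 88 mm and grips with 3 to 60 N. Pads are 19 mm wide; open, the fingers measure 130 mm over their backs; the gripper's body (78 mm by 193 mm) begins 47 mm behind the grasp point.
Start: joints at [1.391, 0.359, 0.012, 0, -1.224, -0.288], TCP at [0.304, 0.602, 0.227] pointing down, gripper open.
Joint ranges: [-3.07, 3.07], [-1.43, 2.12], [-1.02, 1.25], [-3.03, 1.67], [-3.05, -0], [-3.03, 3.03]. Speed limits (rad/s): [2.39, 2.39, 3.01, 3.14, 3.14, 3.14].

INTERFACE

Orientations are given as [roll, pitch, yaw] about the fixed x, y, z axes, in that order (R = Rz(yaw) Ry(pitch) Rx(roll)).
In Python, from station import arm gives the robot as it stands.
- The arm moves only by the shell command python3 -m inch 'ROWS' [OPENING] [FORCE]. ROWS is text: rows parted by semicolons, each of 6 numbers parted by spaces: the shift along the world's x, y, z in units of 30 mm (1.0 is 30 mm), then the turn, a rotation vector about the world's x, y, z in units of 5 degrees (1.0 is 5 degrees). In form: dx dy dz wx wy wz; .... A call has 1 to 12 rows; each row shifts and turns the commanded pose from where the row before left it; what a row does not reach is not made up. A row lasts 1/8 s, in which the tool goes at most 62.5 mm and 10.7 degrees, less where a joint would pass 70% of its speed; a pose out of reach is approached as far as the arm can. A call is refused whole if a number of a shift passes 1 or a number of a turn 1, either way. A call with a gripper value outside its range is refused whole. OPENING is the opening, from 0 (shut) to 1 (fully open), set as the call begins (- or left out, the last holds). The fingers move at their own pace and stop on an object; FORCE is the grip in N (left out, the last holds). Time passes only in rows, so rows that do not move let the fingers close. It gives the time, the measured TCP pose, the force and the opening at its end, in the units of the state.
- arm.get_state(): the state, without advancing time (a new reading comes with each control period).
- arm.grab_frame(name): name is "scene" or "top" or "wrist"; returns a dict with "frame" (384x512x3 uint8, red, green, blue), "range_z" (384x512 float32, m along the optical axis (not along the pixel's ray), 0 where there is no reading), "mtx" (3x3 intrinsics, pixels), "dist_coeffs" ([k1, k2, p1, p2, k3] as OpenCV has them; the pictures are not rectified), "pose" (4x4, takes a point from camera to world coordinates). Camera axes: x right, y up, looking along -z (the intrinsics and any distortion apply to the point x, -y, -z); pixel columns grow to the right and rows downward; lengths in m; the calibration is good to about 2 mm. A picture is of the moment at which its call begins.
- arm.job_done(): hands the job in, once; it reports no verdict.
Trained networks look in a picture, given as the dict that the camera call returned (one of the last four; its "shot" number tells which), for a name from the list of things; names that differ only in an ending like _2 or _b are one class to them, and where a whole thing is asked for, a point or a joint stands for the part that bears it (a point fixed in the world has none). Each returns a list of dicts, best first, with "confidence" (0 to 1); they miss things now and then, are a little off and sometimes report something else, mostly with a low value. They report only what shows in the picture. A call takes as long as a camera call. They do not tell look-alikes from the thing itself.
- arm.search_frame(picture, target): "extent" ([centre column, centre row, width, height] as shares, 0 to 1, of the picture: columns of its width, rows of its height, round what is visible of it).
- arm.masks_of(picture, target): "mask" (384x512 bool, what is visible of it) and "extent" ([centre column, centre row, width, height] as shares, 0 to 1, of the picture: columns of its width, rows of its height, round what is visible of it).
- arm.place_of(picture, target): "position" ([column, row] as shares, 0 to 1, of the picture: columns of its width, rows of its height: a listed point, or the origin of a listed thing).
The state is a dict: "t": time; "q": joint angles; "qd": joint speeds; "joint_efforts": joint torques, N m; "eef_pos": TCP position; "ee_rot": TCP orientation; "force": force on the tool from outside, world axes, zero at the start; "moment": the same for the moment, N m; "width": finger opening in m.
Only numpy, scipy, OpenCV 4.12 (cv2) and the standard library are available. Lean on these libraries where they do the work, as an engineer would, in place of code of your own. Each camera call takes 0.05 s, during which the arm holds its last target. There are 200 camera calls.

TASK

Get the bench disc gauge ready for a disc: with its jaw shut, press the readout's green key (on) and then, once that is up again, the blue key (zero), each fully down, one at a time, and leave the grey key alone. Then take the gauge's black knob and pull the sprung jaw out until its black pointer stands at the red marker on the scale, and keep holding it there: your program finishes with the gripper still holding the knob, as a colleague will lay the disc in and the jaw would spring back if let go. Do not shift the red marker or disturb the other things on the table.

Things in the scene. Friction and masses are not known exactly. Their poses are not given: they have to be found in the camera images.
- gauge: fixed bench gauge for metal discs: dark base plate 280 (x) x 128 (y) x 20 mm. Origin: centre of its underside. +x runs along the guide rods from the front block and spring barrel (out to x = -178 mm) to the anvil block (x = 98 to 130 mm). The aluminium jaw carriage (top 58 mm above the table) rides on the rods; nothing on the gauge but the knob is higher than 62 mm
- jaw (a joint): how far the jaw is pulled out, in m: 0 = shut against the anvil (where its spring keeps it), up to 0.062 at the stop; grows as the carriage moves along the gauge's -x. A spring pulls it back with about 5 N when shut and 11 to 12 N when fully out; let go, it runs back to 0
- knob: the upright black pull knob on the carriage; its round grip can revolve on its stem. Origin: on its axis at the top face of the carriage, 58 mm above the table; z up. Thin stem, then the grip, 18 mm across (21 mm at its top rim), from 10 to 59 mm above this origin. It moves with the jaw
- knob_grip (a point): a point on the knob's axis half way up its grip, 92 mm above the table
- pointer (a point): tip of the thin black pointer on the carriage's right-hand (-y) side, over the scale; it moves with the jaw
- mark (a point): middle of the red marker, a red clip (16 mm long, nose 10 mm wide along the scale) on the outer edge of the white scale on the gauge's right-hand (-y) side. Ticks are 2 mm apart. It sits a few mm farther out (-y) than the pointer; the two agree when they have the same x in the gauge's frame
- rider (a joint): where the red marker is clipped on the scale, in m from the scale's zero: the pointer stands at the marker when jaw equals this. Different each time (28 to 54 mm); held by friction, not to be moved
- readout: pale grey readout box, fixed, 110 (x) x 170 (y) x 30 mm, with a tilted display along its back half (up to 55 mm high, with an 8 mm thick short black aerial to 74 mm at its back left corner). Origin: centre of its underside; +x points away from the keys to the display, +y to the green key's end. The row of three keys is on the flat front part
- green_top (a point): centre of the top of the green key (on), the left one (+y): 21 mm square, top 40 mm above the table, 10 mm above the deck; keys are 46 mm apart
- blue_top (a point): centre of the top of the blue key (zero), the right one (-y), same size and height
- grey_top (a point): centre of the top of the grey key (send), the middle one, same size and height; not to be pressed
- key_green (a joint): how far the green key is pressed down, m: 0 = up, 0.004 = fully down, takes about 5 N; springs back up
- key_blue (a joint): the same for the blue key
- key_grey (a joint): the same for the grey key
- parts_cabinet: grey cabinet of small drawers at the left front of the table, fixed furniture, 186 (x) x 170 (y) x 186 mm high, one drawer part open; no part of the job, but it stands between the arm's start and the work: pass well above it. Origin: middle of its underside
- calipers: digital calipers on the foam pad at the right, 68 x 214 x 14 mm; leave alone. Origin: middle of its underside
- wash_bottle: white wash bottle with a blue cap, 64 x 106 x 184 mm, at the back left; leave alone. Origin: middle of its underside
- petri_dish: petri dish, 92 mm across, 14 mm high, on the white foam pad at the right; leave alone. Origin: middle of its underside
- disc_c: bare metal disc, 50 mm across, 6 mm thick, on the foam pad at the right; leave alone. Origin: middle of its underside
- disc_a: bare metal disc, 38 mm across, 5 mm thick, on the foam pad at the right; leave alone. Origin: middle of its underside
- tweezers: steel tweezers, 120 mm long, on the foam pad at the right; leave alone. Origin: middle of its underside
Not all that is in view belongs to the job. What is meant by the readout is not turquoise, and is the larger of those in its own colour.

How it is judged:
On the way, in this order (a step that is already met when the one before it is completed fails the run):
1. the green key is pressed fully down, on its own, with the jaw shut (value of joint key_green above 0.003 m and value of joint each of key_blue, key_grey below 0.0015 m and value of joint jaw below 0.002 m), for 0.1 s.
2. then the blue key is pressed fully down, on its own, with the green key up and the jaw still shut (value of joint key_blue above 0.003 m and value of joint each of key_green, key_grey below 0.0015 m and value of joint jaw below 0.002 m), for 0.1 s.
3. then the jaw is pulled out by its knob until the pointer is at the red marker (x of pointer in the frame of mark between -0.005 and 0.005 m and contact force between the fingers and knob above 2 N and value of joint each of key_green, key_blue, key_grey below 0.0015 m), for 0.5 s.
At the end, for the whole second after the job is handed in: the pointer stands still within 5 mm of the middle of the red marker (on its red nose), the jaw held open only by the gripper's fingers on the knob (more than 2 N), all three keys up (all of step 3 and velocity of joint jaw between -0.005 and 0.005 m/s); the arm keeps its last pose, push and grip.
It fails at once if the grey key is pressed (value of joint key_grey above 0.002 m).
It fails at once if green and blue keys are down together (value of joint each of key_green, key_blue above 0.002 m).
It fails at once if the red marker is shifted by more than 4 mm (distance of mark from where it was at the start of the episode above 0.004 m).
It fails at once if another thing on the table is moved by more than 20 mm (distance of any of calipers, wash_bottle, petri_dish, disc_c, disc_a, tweezers from where it was at the start of the episode above 0.02 m).
It also fails if it takes over 51 s, if anything falls off the work surface, if the arm or the gripper's body presses on something with over 40 N, if the wrist force passes 120 N, or if a joint passes its speed limit or range.

## Working session

There is one attempt and no reset: what is moved stays moved. The work goes in short steps, Python scripts to look and compute and a shell command to move; the robot and the scene stay as the last step left them, time stands still between calls to the robot, and variables do not carry over. Pictures are saved under pics/ and viewed, about 8 in all and at most 12, crops included, and the job is handed in when it is done.

```bash
mkdir -p pics; cat > h.py <<'E'
import numpy as np, cv2
from station import arm
def world(f,u,v,z=None):
    """pixel -> world, using depth or plane height z"""
    p=cv2.undistortPoints(np.array([[[u,v]]],float),f["mtx"],np.array(f["dist_coeffs"]))[0,0]
    d=np.array([p[0],-p[1],-1.0]); T=np.array(f["pose"])
    if z is None:
        r=f["range_z"][int(round(v)),int(round(u))]; return T[:3,:3]@(d*r)+T[:3,3]
    w=T[:3,:3]@d; return T[:3,3]+w*(z-T[2,3])/w[2]
def px(f,p):
    T=np.linalg.inv(np.array(f["pose"])); c=T[:3,:3]@np.array(p)+T[:3,3]
    return cv2.projectPoints(np.array([[c[0],-c[1],-c[2]]]),np.zeros(3),np.zeros(3),f["mtx"],np.array(f["dist_coeffs"]))[0][0,0]
def save(f,n,s=1,crop=None):
    i=f["frame"][:,:,::-1]
    if crop: i=i[crop[1]:crop[3],crop[0]:crop[2]]
    cv2.imwrite("pics/"+n,cv2.resize(i,None,fx=s,fy=s,interpolation=cv2.INTER_CUBIC))
Z=dict(green_top=.04,blue_top=.04,grey_top=.04,knob_grip=.092,pointer=None,mark=None,gauge=0,readout=0,knob=.058)
def pts(f,names=Z):
    for n in names:
        for r in arm.place_of(f,n)[:3]:
            u,v=np.array(r["position"])*[512,384]
            a=world(f,u,v,Z[n]) if Z[n] is not None else world(f,u,v)
            print(n,round(r["confidence"],2),np.round([u,v],1),np.round(a,4),"depth",np.round(world(f,u,v),4))
E
cat > a.py <<'E'
from h import *
for c in("top","scene"):
    f=arm.grab_frame(c); save(f,c+"1.png",1.5); print(c); pts(f)
s=arm.get_state(); print(s)
E
python3 a.py
```

```text
top
green_top 0.55 [191.2 192.2] [0.5211 0.169  0.04  ] depth [0.5203 0.168  0.0466]
green_top 0.54 [204.  192.6] [0.5187 0.1218 0.04  ] depth [0.5186 0.1217 0.0409]
blue_top 0.41 [217.5 194.1] [0.5123 0.072  0.04  ] depth [0.5133 0.0727 0.0312]
grey_top 0.45 [203.9 192.5] [0.5191 0.1222 0.04  ] depth [0.5185 0.1216 0.0449]
knob_grip 0.62 [279.7 162.3] [ 0.6177 -0.1565  0.092 ] depth [ 0.6132 -0.1546  0.115 ]
pointer 0.92 [290.6 160. ] [ 0.6388 -0.2034  0.0264] depth [ 0.6388 -0.2034  0.0264]
pointer 0.59 [367.6 219.8] [ 0.4086 -0.4867  0.0193] depth [ 0.4086 -0.4867  0.0193]
gauge 0.83 [278.2 171.6] [ 0.5998 -0.1575  0.    ] depth [ 0.5961 -0.1559  0.0211]
readout 0.85 [296.1 248.2] [ 0.308  -0.2173  0.    ] depth [ 0.3086 -0.2143  0.0253]
readout 0.76 [230.1 231.7] [0.3741 0.029  0.    ] depth [0.3735 0.0276 0.0298]
readout 0.62 [203.8 183.7] [0.5577 0.127  0.    ] depth [0.553  0.1233 0.0323]
knob 0.39 [279.3 162. ] [ 0.6256 -0.1578  0.058 ] depth [ 0.6152 -0.1535  0.1104]
scene
green_top 0.6 [215.3 170.8] [0.5073 0.1744 0.04  ] depth [0.5062 0.1728 0.0419]
green_top 0.46 [247.5 2
[... 1663 characters left out ...]
83 -0.4794  0.058 ] depth [ 0.5826 -0.4737  0.02  ]
{'t': 1.0, 'q': array([ 1.39111855e+00,  3.58598033e-01,  1.19281816e-02, -3.91942004e-05,
       -1.22413374e+00, -2.88085795e-01]), 'qd': array([ 6.05047991e-05, -5.66396039e-05, -3.57028324e-04,  5.08390097e-04,
        1.03010792e-04, -1.27722410e-04]), 'joint_efforts': array([ 6.66946507e-04, -5.82390189e+01,  2.93306297e+01,  7.00252265e+00,
        1.25178590e-02, -2.19151912e-05]), 'eef_pos': array([0.30435301, 0.60246059, 0.22656773]), 'ee_rot': array([ 0.48256436,  1.57075876, -3.12680518]), 'force': array([0.26284922, 0.14415974, 0.17248938]), 'moment': array([ 0.02934571, -0.05880678, -0.01983846]), 'width': 0.08783472398882122}
```

View pics/top1.png

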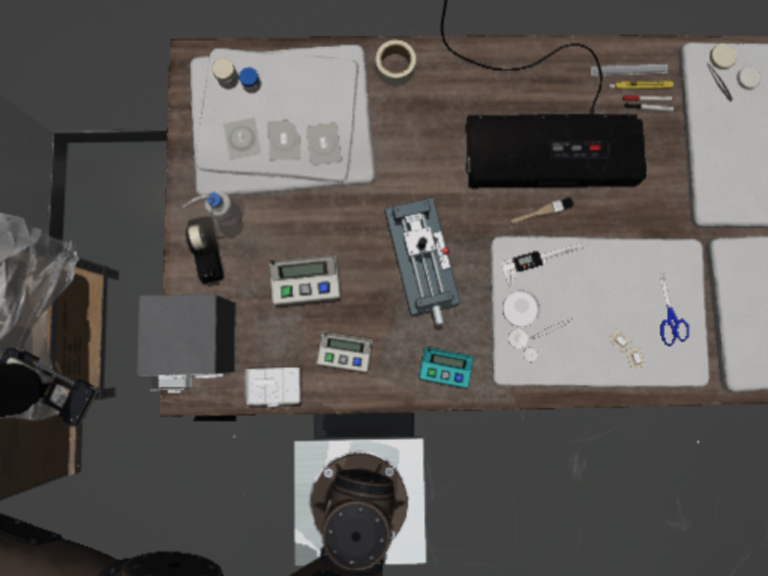

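View pics/scene1.png

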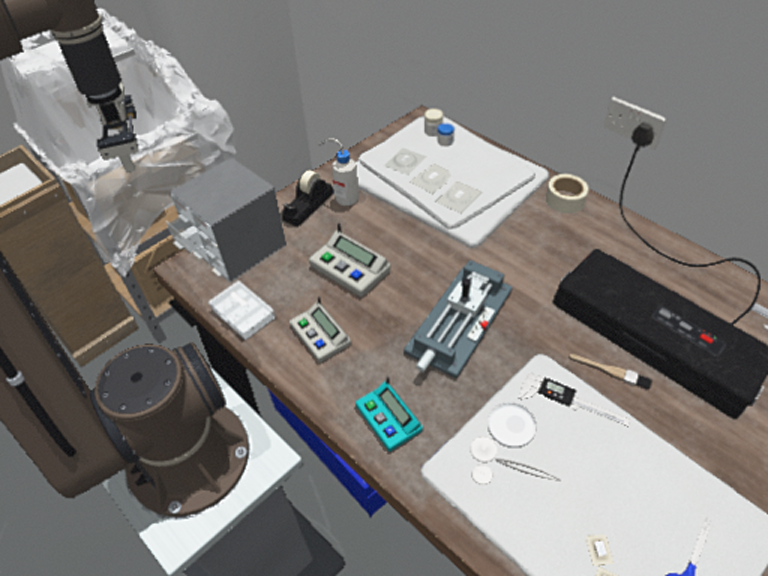

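The scene holds three readouts, and the right one is the large pale grey one (top view around px 203,187). The gauge is at px (281,172), turned about +14°. Next I'll refine the keys and gauge axis by colour.

```bash
cat > b.py <<'E'
from h import *
from scipy.spatial.transform import Rotation as R
s=arm.get_state(); print("tool axes (cols)\n",np.round(R.from_euler('xyz',s["ee_rot"]).as_matrix(),3))
f=arm.grab_frame("top"); hsv=cv2.cvtColor(f["frame"],cv2.COLOR_RGB2HSV)
def blob(n,lo,hi,box,z):
    m=np.zeros(hsv.shape[:2],np.uint8); x0,y0,x1,y1=box
    m[y0:y1,x0:x1]=cv2.inRange(hsv,lo,hi)[y0:y1,x0:x1]
    k,l,st,c=cv2.connectedComponentsWithStats(m); i=1+np.argmax(st[1:,4]); p=world(f,*c[i],z)
    print(n,st[i,4],np.round(c[i],1),np.round(p,4)); return p
g=blob("green",(45,80,40),(85,255,255),(175,165,230,210),.04)
b=blob("blue",(100,100,60),(130,255,255),(175,165,230,210),.04)
print("spacing",np.linalg.norm(g-b)," readout yaw deg",np.degrees(np.arctan2(-(g-b)[0],(g-b)[1])), "grey",(g+b)/2)
blob("mark",(0,120,80),(8,255,255),(270,140,320,200),.03)
m=arm.masks_of(f,"gauge")[0]["mask"].astype(np.uint8)
r=cv2.minAreaRect(cv2.findContours(m,0,1)[0][0]); print("gauge rect",r)
for c in cv2.boxPoints(r): print(np.round(world(f,*c,.02),3))
E
python3 b.py
```

```text
tool axes (cols)
 [[-0.    -0.451 -0.893]
 [-0.    -0.893  0.451]
 [-1.     0.     0.   ]]
green 38 [190.4 193.8] [0.515  0.1717 0.04  ]
blue 36 [215.5 191.3] [0.5228 0.0794 0.04  ]
spacing 0.09263338036344167  readout yaw deg 4.825398858710084 grey [0.51886402 0.1255292  0.04      ]
mark 11 [297.1 166.6] [ 0.6124 -0.2266  0.03  ]
gauge rect ((282.1470642089844, 174.5882568359375), (83.67478942871094, 34.440059661865234), 75.96376037597656)
[ 0.727 -0.072  0.02 ]
[ 0.758 -0.2    0.02 ]
[ 0.445 -0.267  0.02 ]
[ 0.416 -0.142  0.02 ]
```

```bash
python3 -m inch '0 0 1 0 0 0;0 0 1 0 0 0;0 0 1 0 0 0;0.3 -0.5 0.5 0 0 0;0.3 -1 0 0 0 0;0.5 -1 0 0 0 0;0.5 -1 0 0 0 0;0.5 -1 0 0 0 0;0.5 -1 0 0 0 0;0.5 -1 0 0 0 0;0.5 -1 0 0 0 0;0.5 -1 0 0 0 0' 0 20
```

```text
t: 2.6
eef_pos: [0.4276, 0.3455, 0.3312]
ee_rot: [1.137, 1.57, -2.472]
force: [0.6, -0.1, 0.5]
width: 0.0003
```

```bash
python3 -m inch '0.3 -0.8 0 0 0 0.8;0.3 -0.8 0 0 0 0.8;0.3 -0.8 -0.2 0 0 0.8;0.3 -0.8 -0.5 0 0 0.8;0.3 -0.8 -0.5 0 0 0.8;0.3 -0.7 -0.5 0 0 0.8;0.3 -0.6 -0.5 0 0 0.8;0.3 -0.5 -0.5 0 0 0.7;0 0 0 0 0 0;0 0 0 0 0 0' 0
cat > c.py <<'E'
from h import *
from scipy.spatial.transform import Rotation as R
import sys
s=arm.get_state(); M=R.from_euler('xyz',s["ee_rot"]).as_matrix()
print(s["eef_pos"],"tool y angle",np.degrees(np.arctan2(M[1,1],M[0,1])),"x",M[:,0])
f=arm.grab_frame("wrist"); save(f,sys.argv[1],1.5); print(np.round(f["pose"],3)); pts(f,sys.argv[2:])
np.savez("last.npz",frame=f["frame"],range_z=f["range_z"],mtx=f["mtx"],dist_coeffs=f["dist_coeffs"],pose=f["pose"])
E
python3 c.py w1.png green_top blue_top grey_top
```

```text
t: 3.85
eef_pos: [0.4993, 0.1733, 0.2509]
ee_rot: [-2.768, 1.57, 0.454]
force: [-0.1, -0.3, 1.0]
width: 0.0003
[0.49932748 0.17327716 0.25093926] tool y angle -85.39183197617687 x [ 3.24435884e-04  1.58467849e-04 -9.99999935e-01]
[[ 0.081  0.959  0.272  0.573]
 [-0.997  0.078  0.022  0.18 ]
 [ 0.    -0.272  0.962  0.409]
 [ 0.     0.     0.     1.   ]]
green_top 0.59 [254.2 164.7] [0.5134 0.1756 0.04  ] depth [0.5134 0.1756 0.0397]
green_top 0.43 [447.2 296.3] [ 0.3187 -0.1676  0.04  ] depth [0.5108 0.0942 0.3183]
blue_top 0.52 [323.4 159.9] [0.5281 0.08   0.04  ] depth [0.5282 0.0802 0.0405]
grey_top 0.61 [292.7 163. ] [0.5202 0.1222 0.04  ] depth [0.5202 0.1222 0.0397]
```

View pics/w1.png

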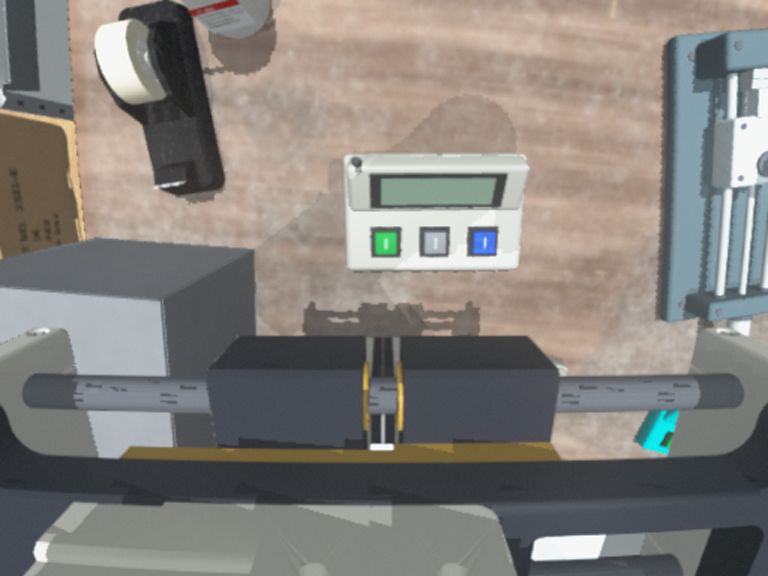

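The wrist view shows green at (257,161), grey at (289,161) and blue at (322,161). Next I'll refine these positions and check the cabinet clearance.

```bash
cat > d.py <<'E'
from h import *
f=dict(np.load("last.npz")); hsv=cv2.cvtColor(f["frame"],cv2.COLOR_RGB2HSV)
for n,lo,hi in(("green",(45,100,60),(80,255,255)),("blue",(105,120,80),(130,255,255))):
    m=np.zeros(hsv.shape[:2],np.uint8); m[140:180,230:350]=cv2.inRange(hsv,lo,hi)[140:180,230:350]
    k,l,st,c=cv2.connectedComponentsWithStats(m); i=1+np.argmax(st[1:,4])
    print(n,st[i],np.round(world(f,*c[i],.04),4))
t=arm.grab_frame("top")
for u,v in((145,199),(145,246),(150,220),(95,199)): print("cab top",np.round(world(t,u,v,.186),3))
for u,v in((168,168),(108,198)): print("cab wrist",np.round(world(f,u,v,.186),3),np.round(world(f,u-3,v+3),3))
for v in (130,136,140,144,148,152): print("deck profile",v,np.round(world(f,273,v),3))
E
python3 d.py
```

```text
green [250 154  15  16 222] [0.5182 0.1721 0.04  ]
blue [315 154  16  15 218] [0.5265 0.0815 0.04  ]
cab top [0.483 0.3   0.186]
cab top [0.329 0.298 0.186]
cab top [0.413 0.283 0.186]
cab top [0.486 0.466 0.186]
cab wrist [0.529 0.25  0.186] [0.491 0.306 0.023]
cab wrist [0.497 0.304 0.186] [0.494 0.307 0.186]
deck profile 130 [0.563 0.154 0.044]
deck profile 136 [0.555 0.153 0.039]
deck profile 140 [0.549 0.152 0.03 ]
deck profile 144 [0.543 0.151 0.028]
deck profile 148 [0.538 0.151 0.03 ]
deck profile 152 [0.532 0.15  0.03 ]
```

```bash
python3 -m inch '0.3 0 -0.9 0 0 0;0.3 0 -0.9 0 0 0;0 0 -0.9 0 0 0;0 0 -0.9 0 0 0;0 0 -0.9 0 0 0;0 0 -0.9 0 0 0;0 0 -0.8 0 0 0;0 0 -0.4 0 0 0;0 0 0 0 0 0;0 0 0 0 0 0' 0
```

```text
t: 5.35
eef_pos: [0.518, 0.1739, 0.0535]
ee_rot: [-2.709, 1.569, 0.515]
force: [0.5, -0.2, 0.2]
width: 0.0003
```

```bash
python3 -m inch '0 0 -0.15 0 0 0;0 0 -0.15 0 0 0;0 0 -0.1 0 0 0;0 0 -0.1 0 0 0;0 0 0 0 0 0;0 0 0 0 0 0' 0
```

```text
t: 6.1
eef_pos: [0.5173, 0.1734, 0.0377]
ee_rot: [0.971, 1.571, -2.088]
force: [-0.9, -0.1, 3.0]
width: 0.0005
```

```bash
python3 -m inch '0 0 -0.1 0 0 0;0 0 -0.05 0 0 0;0 0 0 0 0 0;0 0 0 0 0 0' 0
```

```text
t: 6.6
eef_pos: [0.5175, 0.1734, 0.0357]
ee_rot: [-3.131, 1.57, 0.093]
force: [-11.0, -2.6, 31.7]
width: 0.0008
```

```bash
python3 -m inch '0 0 0.8 0 0 0;0 0 0.9 0 0 0;0.1 -0.75 0 0 0 0;0.1 -0.8 0 0 0 0;0.1 -0.75 0 0 0 0;0 -0.75 0 0 0 0;0 0 0 0 0 0;0 0 -0.5 0 0 0;0 0 -0.5 0 0 0;0 0 -0.2 0 0 0;0 0 0 0 0 0;0 0 0 0 0 0' 0
```

```text
t: 8.1
eef_pos: [0.5266, 0.0822, 0.0482]
ee_rot: [3.138, 1.571, 0.079]
force: [1.3, 0.5, 0.0]
width: 0.0004
```

```bash
python3 -m inch '0 0 -0.15 0 0 0;0 0 -0.15 0 0 0;0 0 -0.1 0 0 0;0 0 -0.07 0 0 0;0 0 0 0 0 0;0 0 0 0 0 0;0 0 0 0 0 0' 0
```

```text
t: 8.98
eef_pos: [0.5267, 0.0821, 0.0359]
ee_rot: [-3.097, 1.57, 0.127]
force: [-6.9, 0.5, 23.1]
width: 0.0001
```

```bash
python3 -m inch '0 0 0.8 0 0 0;0 0 1 0 0 0;0 0 1 0 0 0;0 0 1 0 0 -1;0 -0.3 1 0 0 -1;0.2 -0.7 1 0 0 -1;0.3 -0.8 0.7 0 0 -1;0.4 -0.8 0 0 0 -1;0.4 -0.8 0 0 0 -1;0.4 -0.8 0 0 0 -1;0.4 -0.8 0 0 0 -1;0.4 -0.8 0 0 0 -1' 0.7 20 && python3 -m inch '0 -0.7 0 0 0 -1;0 -0.7 0 0 0 -1;0 -0.7 0 0 0 -1;0 -0.6 0 0 0 -1;0 -0.2 0 0 0 -1;0 0 0 0 0 -1;0 0 0 0 0 -1;0 0 0 0 0 -0.6;0 0 0 0 0 0;0 0 0 0 0 0' 0.7
python3 c.py w2.png knob_grip pointer mark knob; python3 -c "
from h import *; print(arm.get_state()['q'])"
```

```text
t: 10.48
eef_pos: [0.6015, -0.0929, 0.2285]
ee_rot: [0.599, 1.57, 3.034]
force: [0.2, 0.9, -0.1]
width: 0.0614
t: 11.72
eef_pos: [0.6013, -0.179, 0.2287]
ee_rot: [1.103, 1.57, 2.879]
force: [0.2, 0.2, -0.3]
width: 0.0616
[ 0.60127701 -0.17903444  0.22873217] tool y angle -168.23830990357595 x [-3.24619282e-04  8.71601781e-05 -9.99999944e-01]
[[-0.979  0.197  0.056  0.617]
 [-0.205 -0.942 -0.267 -0.251]
 [-0.    -0.273  0.962  0.387]
 [ 0.     0.     0.     1.   ]]
knob_grip 0.54 [235.5 195.9] [ 0.6216 -0.1636  0.092 ] depth [ 0.6212 -0.1703  0.1145]
pointer 0.97 [225.5 147.2] [ 0.6484 -0.2083  0.027 ] depth [ 0.6484 -0.2083  0.027 ]
pointer 0.59 [250.9 179.8] [ 0.6059 -0.1703  0.0215] depth [ 0.6059 -0.1703  0.0215]
mark 0.43 [248.5 146. ] [ 0.6185 -0.2161  0.0264] depth [ 0.6185 -0.2161  0.0264]
[ 2.13106193e-02  2.79775509e-01 -9.56912494e-02 -3.89221784e-05
 -1.19531233e+00  1.83239765e-01]
```

View pics/w2.png

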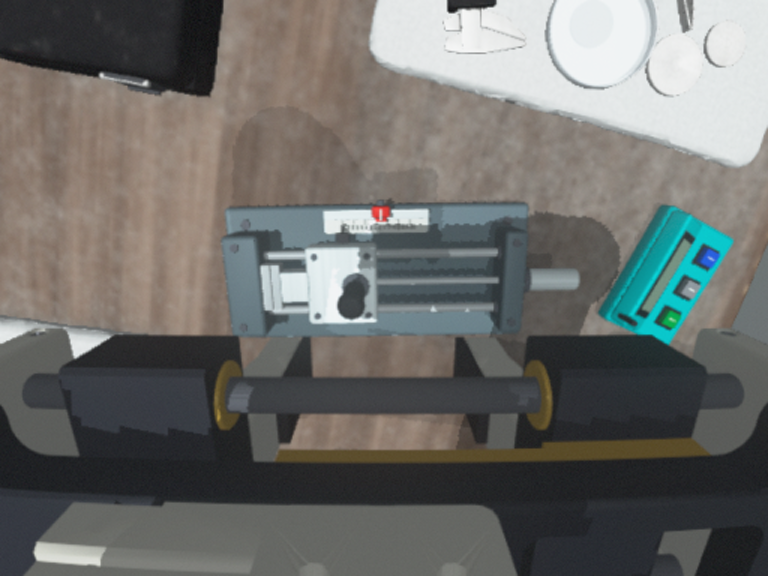

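The wrist view shows the pointer tip near (231,153), the marker at (254,142) and the knob top near (234,202). The gauge axis is level in the picture, so its yaw is about 11.8°.

```bash
cat > e.py <<'E'
from h import *
def run(f,verbose=True):
    a=np.radians(11.8); ax=np.array([np.cos(a),np.sin(a)]); ay=np.array([-np.sin(a),np.cos(a)])
    hsv=cv2.cvtColor(f["frame"],cv2.COLOR_RGB2HSV)
    P=[]
    for v in range(170,225):
        for u in range(205,270):
            p=world(f,u,v)
            if .1<p[2]<.13: P.append(p)
    if P:
        P=np.array(P); print("knob top",len(P),"z",np.median(P[:,2]),"centre",np.round((P.min(0)+P.max(0))/2,4),"span",np.round(np.ptp(P,axis=0),4))
    m=cv2.inRange(hsv,(0,130,90),(8,255,255))|cv2.inRange(hsv,(172,130,90),(180,255,255))
    k,l,st,c=cv2.connectedComponentsWithStats(m)
    for i in range(1,k):
        if st[i,4]>15:
            p=world(f,*c[i]); q=world(f,*c[i],.028); print("red",st[i],np.round(c[i],1),np.round(p,4),"gx",q[:2]@ax,"gy",q[:2]@ay)
    return ax,ay
if __name__=="__main__":
    f=dict(np.load("last.npz")); ax,ay=run(f)
    q=world(f,231,153,.028); print("pointer gx",q[:2]@ax,"gy",q[:2]@ay,world(f,231,153))
    save(f,"w2c.png",7,(205,125,290,190))
E
python3 e.py
```

```text
knob top 293 z 0.11644596470580892 centre [ 0.6222 -0.1608  0.1095] span [0.0198 0.0199 0.0186]
red [248 137  12  10  80] [253.7 141. ] [ 0.6132 -0.2246  0.0362] gx 0.554328528353113 gy -0.34463544125736134
pointer gx 0.5847553568493801 gy -0.32884105876110165 [ 0.63967222 -0.20225254  0.02756253]
```

View pics/w2c.png

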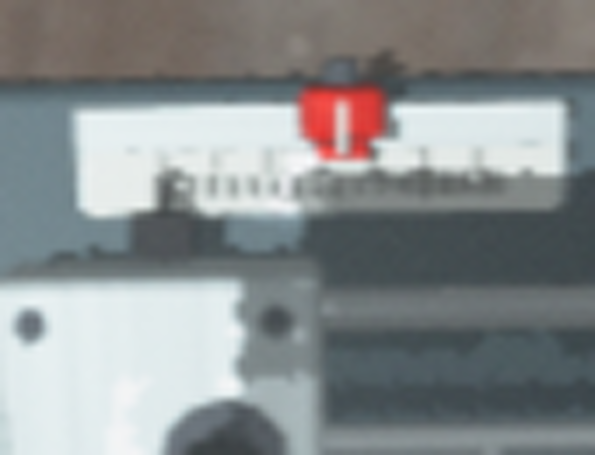

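```bash
python3 -m inch '0.35 0.3 0 0 0 0;0.35 0.3 0 0 0 0;0 0 0 0 0 0;0 0 -0.8 0 0 0;0 0 -0.9 0 0 0;0 0 -0.9 0 0 0;0 0 -0.9 0 0 0;0 0 -0.9 0 0 0;0 0 -0.6 0 0 0;0 0 -0.2 0 0 0;0 0 0 0 0 0;0 0 0 0 0 0' 0.7 && python3 -m inch '0 0 0 0 0 0;0 0 0 0 0 0;0 0 0 0 0 0;0 0 0 0 0 0;0 0 0 0 0 0;0 0 0 0 0 0' 0 40; python3 c.py w3.png pointer mark
```

```text
t: 13.48
eef_pos: [0.6231, -0.1611, 0.074]
ee_rot: [-1.862, 1.569, -0.087]
force: [0.6, 0.5, 1.0]
width: 0.0614
t: 14.22
eef_pos: [0.6214, -0.1613, 0.0729]
ee_rot: [1.435, 1.569, -3.074]
force: [-4.6, -0.6, 3.4]
width: 0.0184
[ 0.62137465 -0.16127127  0.07289161] tool y angle -168.3188016505172 x [-1.79046556e-03 -1.21698087e-04 -9.99998390e-01]
[[-0.979  0.195  0.057  0.637]
 [-0.203 -0.942 -0.267 -0.233]
 [ 0.001 -0.273  0.962  0.231]
 [ 0.     0.     0.     1.   ]]
pointer 0.75 [237.8 152.5] [ 0.6448 -0.2071  0.0283] depth [ 0.6448 -0.2071  0.0283]
mark 0.64 [279.6 147.6] [ 0.6155 -0.2177  0.0359] depth [ 0.6155 -0.2177  0.0359]
mark 0.52 [254.4 225.8] [ 0.6241 -0.1692  0.0729] depth [ 0.6241 -0.1692  0.0729]
```

```bash
python3 -m inch '-0.2 -0.04 0 0 0 0;-0.2 -0.04 0 0 0 0;-0.2 -0.04 0 0 0 0;-0.2 -0.04 0 0 0 0;-0.1 -0.03 0 0 0 0;0 0 0 0 0 0;0 0 0 0 0 0' 0 40; python3 c.py w4.png pointer mark; python3 - <<'E'
from h import *
f=dict(np.load("last.npz")); save(f,"w4c.png",5,(200,100,340,220))
E
```

```text
t: 15.25
eef_pos: [0.5981, -0.1664, 0.073]
ee_rot: [-1.748, 1.566, 0.028]
force: [7.5, 0.2, -6.3]
width: 0.0185
[ 0.59814444 -0.16640646  0.07304068] tool y angle -168.27175053305385 x [ 5.27860919e-03  1.47552856e-04 -9.99986057e-01]
[[-0.979  0.198  0.05   0.613]
 [-0.204 -0.942 -0.267 -0.238]
 [-0.006 -0.272  0.962  0.231]
 [ 0.     0.     0.     1.   ]]
pointer 0.77 [236.7 154.7] [ 0.6221 -0.2113  0.0351] depth [ 0.6221 -0.2113  0.0351]
mark 0.69 [254.9 250.6] [ 0.6007 -0.1761  0.1099] depth [ 0.6007 -0.1761  0.1099]
```

View pics/w4c.png

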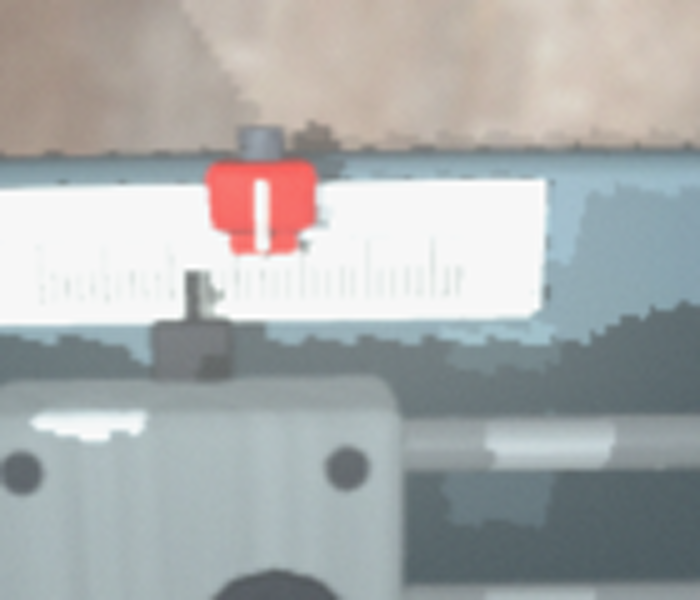

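The crop shows the pointer at x≈196 and the marker line at x≈262, with 65 px per 10 mm. That leaves about 10 mm to pull.

```bash
python3 -m inch '-0.12 -0.025 0 0 0 0;-0.12 -0.025 0 0 0 0;-0.12 -0.025 0 0 0 0;0 0 0 0 0 0;0 0 0 0 0 0;0 0 0 0 0 0' 0 40; python3 c.py w5.png pointer mark; python3 - <<'E'
from h import *
f=dict(np.load("last.npz")); save(f,"w5c.png",5,(200,100,340,220))
E
```

```text
t: 16.15
eef_pos: [0.5878, -0.1687, 0.073]
ee_rot: [-1.762, 1.565, 0.014]
force: [9.4, -1.0, -6.5]
width: 0.0185
[ 0.58776822 -0.16866915  0.07304217] tool y angle -168.26740725954923 x [ 5.94405031e-03  8.25754688e-05 -9.99982331e-01]
[[-0.979  0.198  0.05   0.603]
 [-0.204 -0.942 -0.267 -0.24 ]
 [-0.006 -0.272  0.962  0.231]
 [ 0.     0.     0.     1.   ]]
pointer 0.62 [236.9 153.3] [ 0.6122 -0.2136  0.0272] depth [ 0.6122 -0.2136  0.0272]
pointer 0.48 [257.7 232.5] [ 0.5885 -0.1769  0.0833] depth [ 0.5885 -0.1769  0.0833]
mark 0.74 [236.2 149.2] [ 0.6129 -0.2175  0.0354] depth [ 0.6129 -0.2175  0.0354]
```

View pics/w5c.png

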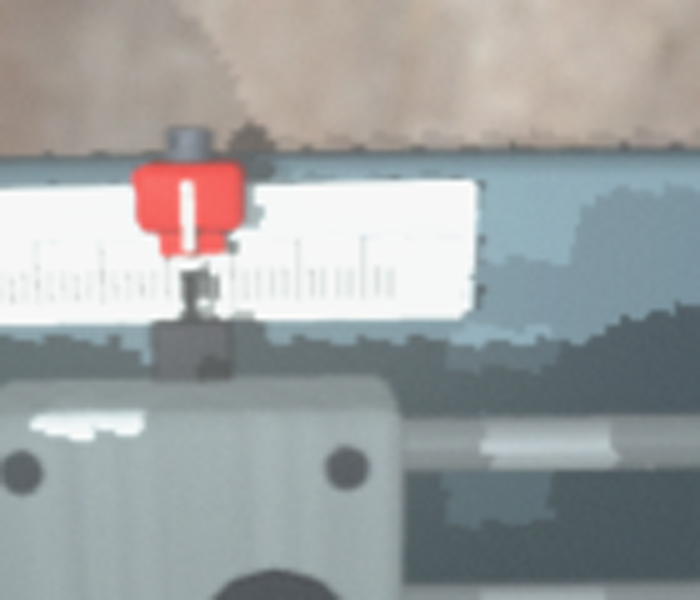

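The pointer and the marker line now agree to within 1 mm (x≈194 against about 191, parallax-corrected). I'll hold, check that it stays still, and hand in.

```bash
python3 -m inch '0 0 0 0 0 0;0 0 0 0 0 0;0 0 0 0 0 0;0 0 0 0 0 0;0 0 0 0 0 0;0 0 0 0 0 0;0 0 0 0 0 0;0 0 0 0 0 0' 0 40; python3 -c "
from h import *
f=arm.grab_frame('wrist'); pts(f,['pointer','mark']); s=arm.get_state(); print(s['eef_pos'],s['force'],s['width']); print(arm.job_done())"
```

```text
t: 17.3
eef_pos: [0.5878, -0.1687, 0.0731]
ee_rot: [-1.765, 1.565, 0.01]
force: [8.8, -0.3, -8.1]
width: 0.0186
pointer 0.85 [237.8 154.6] [ 0.611  -0.2139  0.0357] depth [ 0.611  -0.2139  0.0357]
pointer 0.36 [238.  148.8] [ 0.6117 -0.2179  0.0349] depth [ 0.6117 -0.2179  0.0349]
mark 0.69 [237.7 149.2] [ 0.6118 -0.2176  0.0349] depth [ 0.6118 -0.2176  0.0349]
[ 0.58778984 -0.16867551  0.0730341 ] [ 8.68053667 -1.1015923  -7.52591559] 0.01828129482072883
the job is handed in; nothing more can be done
None
```

The job is handed in at about 17 s on the robot clock, well under the 51 s limit. The gripper is still holding the knob and the pointer is on the red marker.

- **Keys:** On the large pale grey readout I pressed green and then blue, with the jaw shut and one fully released before the other. Both bottomed out, with the tool tip at about z = 0.036 m and contact forces of about 32 N and 23 N. The grey key was not touched.
- **Jaw:** I gripped the knob at 40 N across the gauge's long axis and pulled the jaw out about 34 mm.
- **Last checks:**
  - The crop put the pointer within about 1 mm of the marker's centre line.
  - After a further 1 s of holding, the tool had not moved. It still carried about 9 N of spring pull, with the fingers closed on the 18 mm grip.
- **Disagreements:** The first distance estimates differed, 31 mm from the trained network against 34 mm from the scale ticks. I settled this by pulling in two steps and looking again. At the end, a few low-confidence network hits for the pointer and marker landed on the wrong spot; I ignored them because the picture was clear.
- **Not checked:** I took no final overall picture of the other things on the table. The arm passed well above them and no unexpected contact force showed in the readings.

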